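# Hold a frame moulding in the pinning jig

### The arm

A 6-joint arm with a two-finger parallel gripper is mounted at the origin on the work surface. World frame = base frame: x ahead of the robot, y to its left, z up, the work surface at z = 0. Lengths are in m, angles in degrees, forces in N, time in s.
With the tool pointing down it reaches from about 0.325 to 0.925 m from the base axis. Payload 3.1 kg.
Tool frame: the origin (TCP) lies midway between the tips of the shut fingers; the grasp point (between the pads) lies 19 mm behind it; z points along the fingers, y is the line along which they close (so a half turn about z gives the same grasp; the last joint's range is limited). The gripper opens to 85 mm and grips with 20 to 120 N. Pads are 22 mm wide; open, the fingers measure 114 mm over their backs; the gripper's body (76 mm by 85 mm) begins 54 mm behind the grasp point. The pads swing forward as they close: fully open they stand 13 mm farther back than shut.
Start: joints at [66.108, 12.427, 92.441, -0, 75.132, -6.429], TCP at [0.188, 0.596, 0.231] pointing down, gripper open.
Joint ranges: [-157.48, 157.48], [-44.54, 120.13], [17.64, 146.25], [-64.5, 244.5], [7.68, 150.69], [-147.95, 147.95]. Speed limits (degrees/s): [159.86, 159.86, 180, 180, 180, 180].

### API

Orientations are given as a 3x3 rotation matrix whose columns are the frame's x, y, z axes.
In Python, from plant import arm, claw, vision gives the robot as it stands. Calls block until the motion is done:
- arm.reach(position, orientation): joint-space move of the TCP to a pose.
- arm.move_l(position, frame=None, speed=0.15, stop_force=None): straight line of the TCP; frame=None keeps the orientation; speed is the mean speed in m/s. With stop_force (N) it stops when the force on the tool has changed by that much, and returns True; else False.
- arm.movej(angles): joint-space move.
- claw.set_gripper(opening, strength=None): opening from 0.0 (shut) to 1.0 (fully open); strength is the grip in N (None keeps the last); returns when the fingers have stopped.
- arm.dwell(seconds).
- arm.solve_ik(position, orientation): joint angles nearest the present ones, or None.
- arm.get_obs(): the state.
- vision.get_image(name): name is "scene" or "side" or "wrist"; returns a dict with "pixels" (384x512x3 uint8, red, green, blue), "K" (3x3 intrinsics, pixels), "distortion" ([k1, k2, p1, p2, k3] as OpenCV has them; the pictures are not rectified), "T" (4x4, takes a point from camera to world coordinates). Camera axes: x right, y down, z forward; pixel columns grow to the right and rows downward; lengths in m; the calibration is good to about 2 mm. A picture is of the moment at which its call begins. There is no depth.
A pose or a line that the arm cannot do raises arm.MotionError and nothing moves.
- arm.finish_job(): hands the job in; it is judged then, once.
The state is a dict: "t": time; "joints": joint angles; "dq": joint speeds; "effort": joint torques, N m; "tool_pos": TCP position; "eef_rot": TCP orientation; "ft_force": force on the tool from outside, world axes, zero at the start; "moment": the same for the moment, N m; "finger_gap": opening from 0.0 (shut) to 1.0 (fully open); "finger_force": force on a finger pad.
Only numpy, scipy, OpenCV 4.12 (cv2) and the standard library are available. Lean on these libraries where they do the work, as an engineer would, in place of code of your own. Each camera call takes 0.05 s, during which the arm holds its last target. There are 200 camera calls.

### The job

I am re-framing the memo board at this desk. One of the three yellow mouldings on the mouse mat was sawn too short: first put it in the green offcut tray. Then lay one of the two full-length mouldings on the plywood jig with its plain tall side flush against the blue fence (the stepped side facing out) and one end up against the dark wooden stop block, and press it with the fingers firmly down on the jig and against the fence at once: finish while still holding that push, so that I can pin it, with the other moulding left where it lies and the rest of the desk undisturbed.

Things in the scene. Friction and masses are not known exactly. Their poses are not given: they have to be found in the camera images.
- piece_a_mid (a point): piece_a: sound moulding, yellow wood, 110 mm long (y), 55 g. L section 40 mm wide (x), 30 mm high, on its flat underside: at -x an open ledge 18 mm wide, 14 mm above the underside, all along; at +x a rib 22 mm wide, full height (rib wall above the ledge at x = -2 mm). This point is the middle of the 40 x 110 x 30 mm envelope, 15 mm up; x points from ledge to rib, z up.
- piece_b_mid (a point): piece_b: a sound moulding, the same as piece_a in all but its place; this point and its axes as for piece_a.
- piece_c_mid (a point): piece_c: the short moulding, 75 mm long and otherwise of the same section, about 38 g; this point and its axes as for piece_a, at the middle of its 75 x 40 x 30 mm envelope.
- mat: black mouse mat 300 x 150 mm (x, y), 3 mm thick, fixed; origin at the centre of its underside. The three mouldings lie on it side by side, about 95 mm apart along its x, in any order. It lies to the left or the right of the jig, the tray on the other side.
- tray_in (a point): centre of the inner floor of the green plastic offcut tray, outside 170 x 130 mm (x, y) and 35 mm high, walls 4 mm, fixed to the desk; the floor is 4 mm above the desk.
- jig_corner (a point): inner corner of the jig (fixed, rigid), where bed, fence and stop faces meet, z up. Bed top, 12 mm above the desk, runs 120 mm to -x, 180 mm to -y. Fence (18 mm thick) stands at x > 0 all along, stop block (20 mm thick) at y > 0, reaching 75 mm to -x; both 30 mm above the bed. A seated moulding has its middle at x -20, y -55, z 15 mm from here, axes along these.
- bed: smooth lacquered plywood bed of the jig, slippery (friction about 0.2), 138 x 200 x 12 mm; origin at the centre of its underside.
- fence: smooth blue fence of the jig, slippery (friction about 0.2), 18 x 200 x 30 mm; origin at the centre of its underside.
- mouse: bystander: purple computer mouse 100 x 58 x 34 mm, loose, origin under its centre (as for all bystanders).
- mug: bystander: blue mug, 80 mm wide, 90 mm high.
- glue: bystander: white glue bottle, 44 mm wide, 120 mm high.
- stapler: bystander: red stapler 35 x 140 x 54 mm.
- notes: bystander: yellow block of sticky notes 76 x 76 x 22 mm.
- tape: bystander: grey tape dispenser 140 x 50 x 74 mm.
- magnet_black: bystander: black round magnet, 28 mm across, 10 mm high, lying on the desk.
- magnet_white: bystander: grey round magnet, 28 mm across, 10 mm high, lying on the desk.
Things that resemble listed ones, but are neither listed nor needed, are in the scene too. What is shaped like the part that bears piece_c_mid but red or white is not meant.

How it is judged:
By the outcome, as a careful person would: the job done as asked, in the order asked, and still so for the second after the job is handed in, while the arm keeps its last pose, push and grip.
It also fails if it takes over 69 s, if anything falls off the work surface, if the arm or the gripper's body presses on something with over 40 N, if the wrist force passes 120 N, or if a joint passes its speed limit or range.

## Working session

There is one attempt and no reset: what is moved stays moved. The work goes in short steps, each a Python script; the robot and the scene stay as the last script left them, time stands still between calls to the robot, and variables do not carry over. Pictures are saved under pics/ and viewed, at most 10 in all, crops included, and the job is handed in when it is done.

```bash
ls; mkdir -p pics; python3 - <<'E'
from plant import arm, claw, vision
import cv2,numpy as np,pickle
d={}
for n in("scene","side","wrist"):
    d[n]=vision.get_image(n)
    T=d[n]["T"];print(n,np.round(T,3).tolist(),np.round(d[n]["K"],1).tolist(),d[n]["distortion"])
pickle.dump(d,open("v0.pkl","wb"))
for n in d: cv2.imwrite(f"pics/{n}0.png",cv2.resize(d[n]["pixels"][:,:,::-1],(800,600)))
o=arm.get_obs();print(o)
E
```

```text
pics
scene [[-0.9, 0.301, -0.315, 0.89], [0.436, 0.608, -0.664, 0.758], [-0.008, -0.735, -0.678, 0.815], [0.0, 0.0, 0.0, 1.0]] [[348.7, 0.0, 256.1], [0.0, 348.7, 197.9], [0.0, 0.0, 1.0]] [-0.06253528  0.          0.          0.          0.        ]
side [[0.964, -0.16, 0.212, 0.258], [-0.265, -0.633, 0.727, -0.819], [0.018, -0.757, -0.653, 0.841], [0.0, 0.0, 0.0, 1.0]] [[356.8, 0.0, 262.0], [0.0, 356.8, 192.7], [0.0, 0.0, 1.0]] [-0.08721107  0.          0.          0.          0.        ]
wrist [[0.301, 0.907, 0.296, 0.112], [0.954, -0.285, -0.096, 0.62], [-0.003, 0.311, -0.95, 0.372], [0.0, 0.0, 0.0, 1.0]] [[270.6, 0.0, 256.1], [0.0, 270.6, 188.0], [0.0, 0.0, 1.0]] [-0.04912407  0.          0.          0.          0.        ]
{'t': 0.15, 'joints': array([ 6.61076446e+01,  1.24670140e+01,  9.25119378e+01,  2.30752109e-03,
        7.51329043e+01, -6.42732830e+00]), 'dq': array([-0.10545562, -0.13798834, -0.20701124,  0.00716218, -0.01798674,
       -0.12083196]), 'effort': array([-5.44085378e-05, -3.97452629e+01, -3.04414093e+01, -1.65974861e-04,
        5.91321528e-03,  1.77348721e-05]), 'tool_pos': array([0.18726257, 0.59559468, 0.23022452]), 'eef_rot': array([[-9.53897103e-01,  3.00132696e-01, -8.26291005e-04],
       [ 3.00133723e-01,  9.53895497e-01, -1.76919552e-03],
       [ 2.57201849e-04, -1.93562827e-03, -9.99998094e-01]]), 'ft_force': array([-0.83320902,  1.06476743, -0.13228341]), 'moment': array([-0.02675726, -0.0199934 , -0.02601334]), 'finger_force': 0.0, 'finger_gap': 0.9984827688426057}
```

View pics/scene0.png

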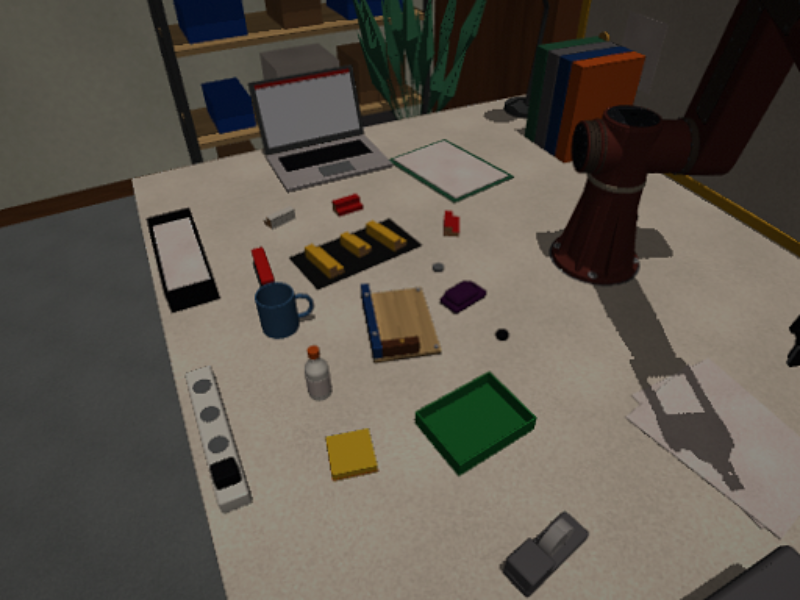

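View pics/side0.png

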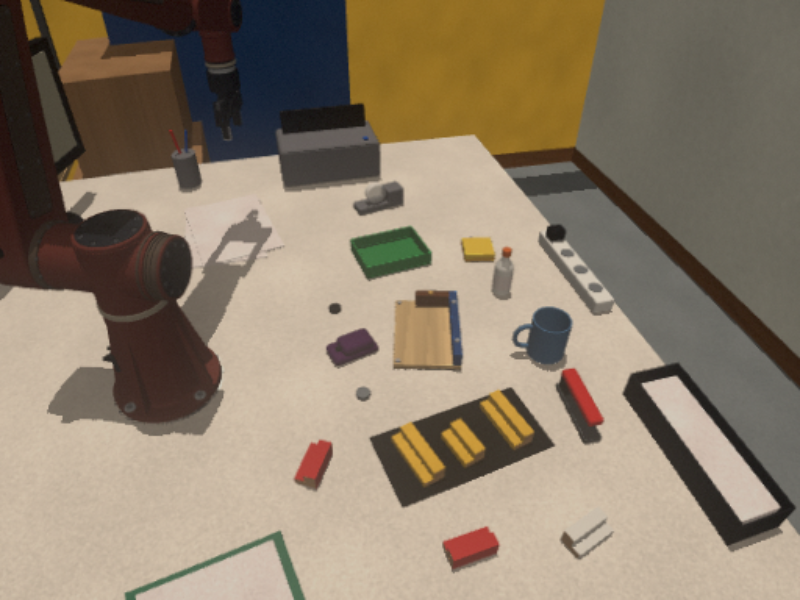

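The scene view shows three yellow mouldings on the black mat at (323,260), (354,243), (385,235). The side view has them at (418,454), (463,442), (507,419), with the middle one short. Look-alikes in the side view are red pieces at (315,463) and (471,547), white at (588,535), sticky notes at (478,248) and the red stapler at (580,397). I choose the middle yellow one at (463,442).

```bash
cat > h.py <<'E'
import cv2,numpy as np
def rays(im,uv):
    p=cv2.undistortPoints(np.float64(uv).reshape(-1,1,2),im["K"],np.array(im["distortion"]))[:,0]
    T=np.array(im["T"]);return T[:3,3],np.c_[p,np.ones(len(p))]@T[:3,:3].T
def plane(im,uv,z):
    o,d=rays(im,uv);return o+d*((z-o[2])/d[:,2])[:,None]
def proj(im,P):
    T=np.array(im["T"]);R=T[:3,:3].T
    return cv2.projectPoints(np.float64(P).reshape(-1,1,3),cv2.Rodrigues(R)[0],-R@T[:3,3],im["K"],np.array(im["distortion"]))[0][:,0]
def mask(im,lo,hi):
    return cv2.inRange(cv2.cvtColor(im["pixels"],cv2.COLOR_RGB2HSV),np.array(lo),np.array(hi))
COL=dict(yellow=((15,120,70),(32,255,255)),green=((50,120,25),(75,255,255)),blue=((102,150,30),(125,255,255)))
def blobs(im,c,amin=60):
    cs=cv2.findContours(mask(im,*COL[c]),cv2.RETR_EXTERNAL,cv2.CHAIN_APPROX_NONE)[0]
    return sorted([k for k in cs if cv2.contourArea(k)>amin],key=cv2.contourArea,reverse=True)
def Rdown(ydeg):
    "tool down, tool y (closing line) at world angle ydeg"
    a=np.radians(ydeg);y=np.array([np.cos(a),np.sin(a),0]);z=np.array([0,0,-1.]);return np.c_[np.cross(y,z),y,z]
E
python3 - <<'E'
import pickle;from h import *
d=pickle.load(open("v0.pkl","rb"))
for n in("scene","side"):
  for c,z in(("yellow",.02),("green",.02),("blue",.035)):
    for k in blobs(d[n],c,40)[:7]:
        r=cv2.minAreaRect(np.float32(plane(d[n],k.reshape(-1,2),z)[:,:2]))
        u=k.reshape(-1,2).mean(0)
        print(n,c,u.round(),np.round(r[0],3),np.round(r[1],3),round(r[2]))
im=d["side"]["pixels"][235:325,230:360,::-1]
cv2.imwrite("pics/crop.png",cv2.resize(im,None,fx=6,fy=6,interpolation=cv2.INTER_CUBIC))
E
```

```text
scene yellow [260. 206.] [0.53  0.016] [0.196 0.111] 74
scene yellow [224. 290.] [0.75  0.264] [0.087 0.077] 78
scene yellow [169.  23.] [ 0.214 -2.119] [0.96  0.199] 1
scene yellow [147.  87.] [ 0.662 -1.046] [0.097 0.209] 88
scene yellow [207. 164.] [ 0.606 -0.271] [0.034 0.132] 12
scene yellow [247. 148.] [ 0.428 -0.299] [0.031 0.131] 18
scene yellow [227. 154.] [ 0.511 -0.297] [0.03  0.098] 17
scene green [301. 271.] [0.527 0.296] [0.185 0.143] 7
scene green [262.  24.] [-0.363 -1.799] [1.41  0.269] 63
scene green [290.  32.] [-0.528 -1.614] [1.643 0.203] 54
scene green [238.  21.] [-0.261 -1.978] [1.223 0.079] 72
scene green [364.  27.] [-1.016 -1.343] [0.376 0.092] 5
scene green [240.  45.] [-0.048 -1.448] [0.798 0.031] 75
scene green [289. 117.] [ 0.115 -0.518] [0.232 0.303] 11
scene blue [134.  11.] [ 0.415 -2.617] [0.956 0.371] 85
scene blue [146.  67.] [ 0.604 -1.307] [0.508 0.164] 85
scene blue [237. 205.] [ 0.595 -0.009] [0.219 0.018] 75
scene blue [219.   5.] [-0.248 -2.361] [0.438 0.147] 73
scene blue [381.  34.] [-0.994 -1.142] [0.361 0.077] 2
scene blue [178. 192.] [ 0.742 -0.146] [0.128 0.111] 86
scene blue [181. 205.] [ 0.754 -0.087] [0.111 0.061] 51
side yellow [302.  43.] [1.606 1.836] [2.361 1.78 ] 80
side yellow [45. 20.] [-0.732  3.039] [0.337 1.89 ] 16
side yellow [71. 66.] [-0.327  1.61 ] [0.3   1.087] 17
side yellow [267. 290.] [ 0.432 -0.292] [0.052 0.123] 16
side yellow [324. 268.] [ 0.61  -0.262] [0.059 0.125] 13
side yellow [296. 282.] [ 0.515 -0.289] [0.057 0.088] 16
side yellow [306. 159.] [0.749 0.253] [0.096 0.077] 76
side blue [190.  31.] [0.494 2.264] [1.8   0.642] 85
side blue [122.  32.] [-0.017  2.139] [0.112 0.662] 4
```

View pics/crop.png

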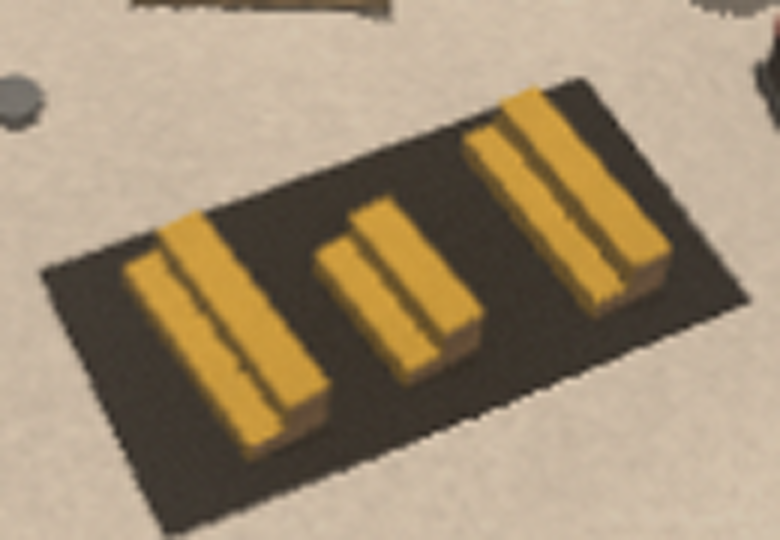

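The crop shows three yellow L-pieces on the mat, each with its ledge on the left (-x) and its rib on the right. The short one is in the middle at crop (400,290), and both its neighbours are longer, so it is piece_c. Next I take wrist close-ups of the jig and the mat.

```bash
python3 - <<'E'
from plant import arm, claw, vision
from h import *;import pickle
d={}
arm.reach([.535,.03,.25],Rdown(-15)); d["jig"]=vision.get_image("wrist");print(arm.get_obs()["t"])
arm.reach([.515,-.28,.22],Rdown(16)); d["mat"]=vision.get_image("wrist");print(arm.get_obs()["t"])
pickle.dump(d,open("v1.pkl","wb"))
a=np.hstack([d["jig"]["pixels"],d["mat"]["pixels"]])[:,:,::-1]
for n in d:
  cv2.imwrite(f"pics/{n}1.png",cv2.resize(d[n]["pixels"][:,:,::-1],(800,600)))
k=[k for k in blobs(d["mat"],"yellow",300)]
for q in k:
    r=cv2.minAreaRect(np.float32(plane(d["mat"],q.reshape(-1,2),.02)[:,:2]));print(q.reshape(-1,2).mean(0).round(),np.round(r[0],3),np.round(r[1],3),r[2])
for q in blobs(d["jig"],"blue",100):
    r=cv2.minAreaRect(np.float32(plane(d["jig"],q.reshape(-1,2),.042)[:,:2]));print("blue",q.reshape(-1,2).mean(0).round(),np.round(r[0],3),np.round(r[1],3),r[2])
E
```

```text
2.5667
3.8083
[328. 172.] [ 0.611 -0.267] [0.048 0.118] 12.858925819396973
[191. 156.] [ 0.434 -0.296] [0.043 0.116] 16.003694534301758
[253. 174.] [ 0.515 -0.294] [0.041 0.082] 16.748355865478516
blue [306. 177.] [ 0.593 -0.013] [0.196 0.018] 74.3830337524414
```

View pics/jig1.png

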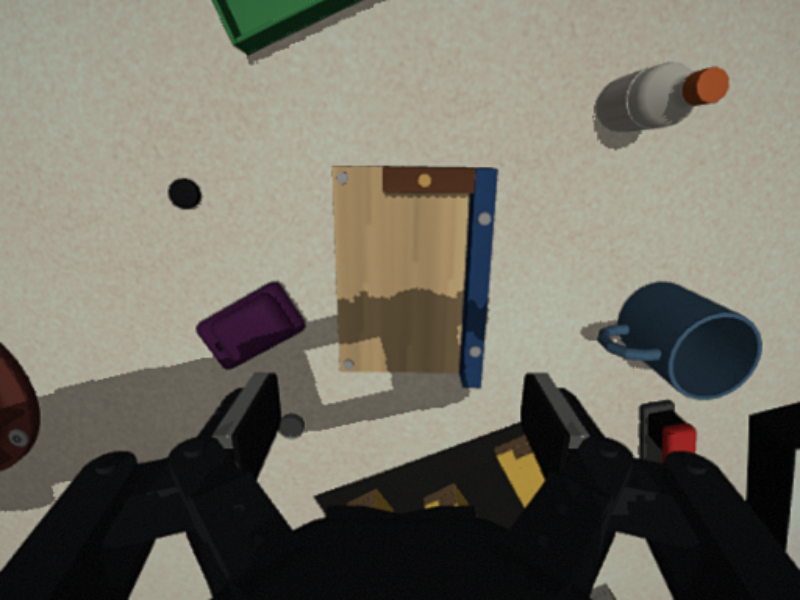

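View pics/mat1.png

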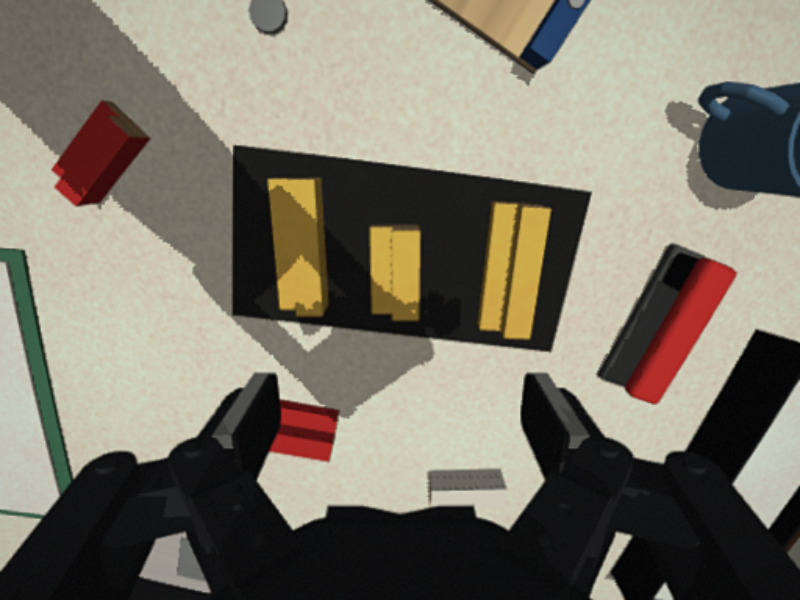

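Jig view: fence rib from (485,170) to (472,387), stop block at (430,180), and the corner near (470,193). Mat view: long pieces at (298,247) and (515,270), short piece at (395,272), ledges on the left. The fence rectangle measures 196 x 18 mm, which matches the given size.

```bash
cat >> h.py <<'E'
def piece(im,q,L,ang0,zt=.033):
    "mid xy and yaw from the top edge of the rib's outer side and the -y end"
    p=plane(im,q.reshape(-1,2),zt)[:,:2]
    for _ in range(2):
        a=np.radians(ang0);X=np.array([np.cos(a),np.sin(a)]);Y=np.array([-X[1],X[0]])
        u,v=p@X,p@Y;lo,hi=np.percentile(v,[1,99]);s=[]
        for b in np.linspace(lo+.012,hi-.025,14):
            m=abs(v-b)<.003
            if m.any(): s.append(p[m][u[m].argmax()])
        vx,vy,x0,y0=cv2.fitLine(np.float32(s),cv2.DIST_HUBER,0,.01,.01).ravel()
        ang0=np.degrees(np.arctan2(vy,vx))%180-90
    a=np.radians(ang0);X=np.array([np.cos(a),np.sin(a)]);Y=np.array([-X[1],X[0]])
    return X*(X@[x0,y0]-.02)+Y*(np.percentile(p@Y,1)+L/2),ang0,X,Y
E
python3 - <<'E'
from plant import arm, claw, vision
from h import *;import pickle
d=pickle.load(open("v1.pkl","rb"));im=d["mat"];b=blobs(im,"yellow",300)
B=piece(im,b[0],.11,14);C=piece(im,b[2],.075,16)
print("B",B[:2],"C",C[:2])
j=d["jig"];h=mask(j,(0,90,20),(12,255,130))
c=max(cv2.findContours(h[100:130,240:306].copy(),cv2.RETR_EXTERNAL,cv2.CHAIN_APPROX_NONE,offset=(240,100))[0],key=cv2.contourArea)
r=cv2.minAreaRect(np.float32(plane(j,c.reshape(-1,2),.042)[:,:2]));print("stop",r,"expect centre",np.array([.606,.0665])-.0375*np.array([.963,-.269])+.01*np.array([.269,.963]))
assert np.hypot(*(C[0]-[.515,-.294]))<.012 and abs(C[1]-15)<6
pickle.dump((B,C),open("pc.pkl","wb"))
g=C[0]+.009*C[2];R=Rdown(C[1])
claw.set_gripper(.6,40)
arm.reach([*g,.10],R)
print("touch",arm.move_l([*g,.0215],stop_force=6,speed=.12))
claw.set_gripper(0,40);o=arm.get_obs();print(o["t"],o["tool_pos"],o["finger_gap"],o["finger_force"])
arm.move_l([*g,.12],speed=.2);o=arm.get_obs();print(o["t"],o["finger_gap"],o["finger_force"])
E
```

```text
B (array([ 0.60950472, -0.26533786]), np.float32(12.955246)) C (array([ 0.51483529, -0.29231659]), np.float32(16.756104))
stop ((0.5737292766571045, 0.08518348634243011), (0.019486278295516968, 0.07326587289571762), 74.03179168701172) expect centre [0.5725775 0.0862175]
touch False
5.9583 [ 0.52437351 -0.29042416  0.02281508] 0.2446255428994906 39.6810507774353
6.6 0.24763298201082282 39.137163162231445
```

Piece_c is gripped on its rib (gap about 21 mm), and the stop block confirms the jig corner to about 1.5 mm. Now the tray, then piece_b.

```bash
python3 - <<'E'
from plant import arm, claw, vision
from h import *;import pickle
B,C=pickle.load(open("pc.pkl","rb"))
a=np.radians(7);X=np.array([np.cos(a),np.sin(a)])
p=np.array([.527,.296])+.009*X;R=Rdown(7)
q=arm.get_obs()["tool_pos"];arm.move_l([*q[:2],.2],speed=.25)
arm.reach([*p,.2],R);arm.move_l([*p,.08],speed=.2)
print("touch",arm.move_l([*p,.0235],stop_force=4,speed=.08),arm.get_obs()["tool_pos"])
claw.set_gripper(.55);arm.move_l([*p,.2],speed=.25)
o=arm.get_obs();print(o["t"],o["finger_gap"])
g=B[0]+.009*B[2];R=Rdown(B[1])
im=vision.get_image("side");cv2.imwrite("pics/tray.png",cv2.resize(im["pixels"][130:330,200:400,::-1],(600,600)))
arm.reach([*g,.12],R)
print("touch",arm.move_l([*g,.0215],stop_force=6,speed=.12))
claw.set_gripper(0,40);o=arm.get_obs();print(o["t"],o["tool_pos"],o["finger_gap"],o["finger_force"])
arm.move_l([*g,.12],speed=.15);o=arm.get_obs();print(o["t"],o["finger_gap"],o["finger_force"])
E
```

```text
touch True [0.53387483 0.29636846 0.02360824]
11.825 0.5493193445935153
touch False
15.25 [ 0.61937    -0.26398533  0.02308367] 0.24144620556479657 40.34506380558014
16.0583 0.24527765344582453 39.889007806777954
```

View pics/tray.png

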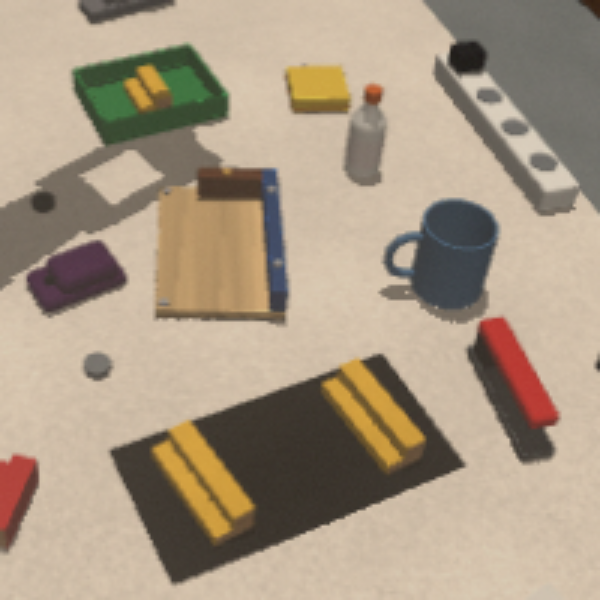

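Piece_c lies flat in the tray at (150,88), and both long pieces were still on the mat when the picture was taken. Now I place piece_b near the corner and push it to the fence.

```bash
cat >> h.py <<'E'
YAW=-15.6;_a=np.radians(YAW);JX=np.array([np.cos(_a),np.sin(_a)]);JY=np.array([-JX[1],JX[0]]);JC=np.array([.606,.0665])
def J(x,y,z): return [*(JC+JX*x+JY*y),z+.012]
def inJ(p): return np.round([(p[:2]-JC)@JX,(p[:2]-JC)@JY,p[2]-.012],4)
E
python3 - <<'E'
from plant import arm, claw, vision
from h import *
f=lambda s:print(s,round(arm.get_obs()["t"],2),inJ(arm.get_obs()["tool_pos"]),arm.get_obs()["ft_force"].round(1),round(arm.get_obs()["finger_gap"],3))
q=arm.get_obs()["tool_pos"];arm.move_l([*q[:2],.17],speed=.25)
arm.reach(J(-.037,-.062,.1),Rdown(YAW));f("above")
print(arm.move_l(J(-.037,-.062,.0195),stop_force=4,speed=.06));f("down")
z=arm.get_obs()["tool_pos"][2]-.012
print(arm.move_l(J(-.037,-.045,z),stop_force=5,speed=.03));f("stop")
claw.set_gripper(.45);f("open")
p=arm.get_obs()["tool_pos"];arm.move_l([*p[:2],.12],speed=.2)
claw.set_gripper(0,60)
arm.reach(J(-.067,-.055,.08),Rdown(YAW+90));f("turn")
im=vision.get_image("side");cv2.imwrite("pics/placed.png",cv2.resize(im["pixels"][170:250,240:320,::-1],(600,600),interpolation=cv2.INTER_CUBIC))
E
```

```text
above 17.53 [-0.0367 -0.0625  0.0995] [ 0.7 -0.3 -0.3] 0.244
True
down 18.81 [-0.0374 -0.062   0.0201] [-0.7 -0.6  5.4] 0.238
True
stop 19.14 [-0.0371 -0.058   0.0201] [-0.4 -1.   2.8] 0.244
open 19.46 [-0.0381 -0.0583  0.0192] [-0.1  0.2 -0.2] 0.45
turn 21.89 [-0.0668 -0.055   0.0802] [-0.5 -0.1  0.9] 0.001
```

View pics/placed.png

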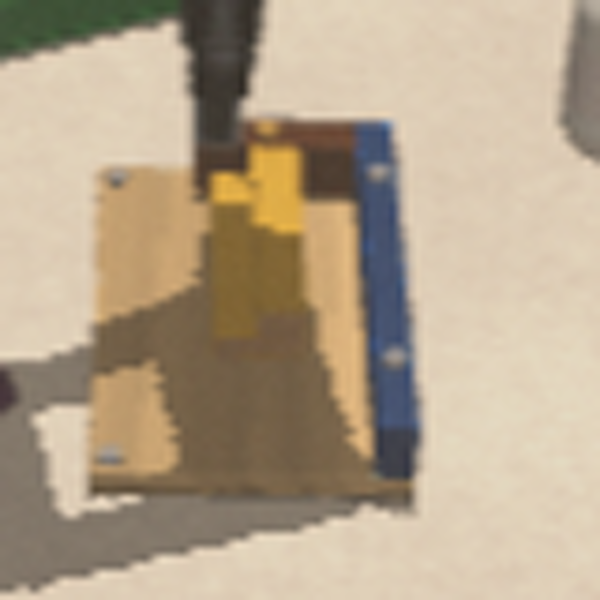

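Piece_b lies at crop (255,250), parallel to the fence with its ledge outward and its end near the stop. Next: push to the fence, nudge the end to the stop, and press.

```bash
python3 - <<'E'
from plant import arm, claw, vision
from h import *
f=lambda s:print(s,round(arm.get_obs()["t"],2),inJ(arm.get_obs()["tool_pos"]),"Fj",np.round([arm.get_obs()["ft_force"][:2]@JX,arm.get_obs()["ft_force"][:2]@JY,arm.get_obs()["ft_force"][2]],1))
arm.move_l(J(-.067,-.057,.0175),speed=.1,stop_force=5);f("down")
print(arm.move_l(J(-.022,-.057,.0175),speed=.04,stop_force=6));f("fence")
x=inJ(arm.get_obs()["tool_pos"])[0]
arm.move_l(J(x-.006,-.057,.0175),speed=.05);arm.move_l(J(x-.006,-.057,.06),speed=.15)
arm.move_l(J(-.021,-.15,.06),speed=.2);arm.move_l(J(-.021,-.15,.007),speed=.1,stop_force=5);f("behind")
print(arm.move_l(J(-.021,-.105,.007),speed=.04,stop_force=6));f("stop")
y=inJ(arm.get_obs()["tool_pos"])[1]
arm.move_l(J(-.021,y-.008,.007),speed=.05);arm.move_l(J(-.021,y-.008,.08),speed=.2)
arm.reach(J(-.09,-.15,.12),Rdown(YAW+90))
d=vision.get_image("wrist");s=vision.get_image("side");f("look")
import pickle;pickle.dump((d,s),open("v2.pkl","wb"))
a=cv2.resize(s["pixels"][170:250,240:320,::-1],(400,400),interpolation=cv2.INTER_CUBIC)
b=cv2.resize(d["pixels"][:,:,::-1],(400,300))
b=np.vstack([b,np.zeros((100,400,3),np.uint8)])
cv2.imwrite("pics/seated.png",np.hstack([a,b]))
E
```

```text
down 22.72 [-0.0665 -0.0569  0.0178] Fj [1.  0.4 0.2]
True
fence 23.55 [-0.0327 -0.0572  0.0169] Fj [0.7 0.2 0.1]
behind 25.54 [-0.0208 -0.1497  0.007 ] Fj [-0.4 -0.5 -0.2]
True
stop 26.24 [-0.021  -0.1252  0.007 ] Fj [ 0.  -3.5  2.8]
look 27.59 [-0.0904 -0.15    0.1186] Fj [-0.3  0.5  0.2]
```

View pics/seated.png

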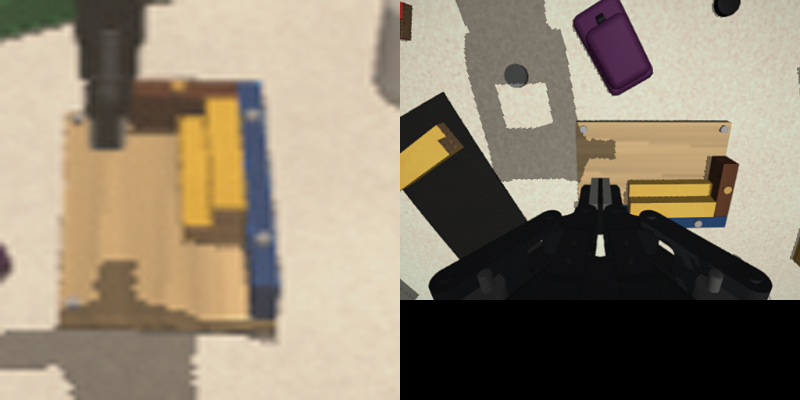

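Piece_b sits against both the fence and the stop: in the left half the rib at (228,150) touches the blue fence and its end meets the stop block. Contact positions (X -33, Y -125 mm) match the seated pose. Now the combined push, in small steps.

```bash
python3 - <<'E'
from plant import arm, claw, vision
from h import *
def F():
    o=arm.get_obs();f=o["ft_force"];return np.round([f[:2]@JX,f[:2]@JY,f[2]],1)
arm.reach(J(-.042,-.055,.06),Rdown(YAW+90));
arm.move_l(J(-.042,-.055,.0175),speed=.1,stop_force=5);print("dn",F())
arm.move_l(J(-.030,-.055,.0175),speed=.03,stop_force=4);p=inJ(arm.get_obs()["tool_pos"]);print("x",p,F())
x,z=p[0],.0165
for i in range(40):
    f=F()
    if f[2]>22 and f[0]<-15: break
    if f[2]<=22: z-=.0005
    if f[0]>=-15: x+=.0005
    if z<.004 or x>-.018: break
    arm.move_l(J(x,-.055,z),speed=.01);arm.dwell(.1)
arm.dwell(.5);print(i,x,z,F(),inJ(arm.get_obs()["tool_pos"]),arm.get_obs()["t"])
E
```

```text
dn [-0.   0.4  0.2]
x [-0.0328 -0.055   0.0176] [-0.1  0.4  0.3]
9 -0.0288 0.011999999999999997 [-16.5  -0.7  23.6] [-0.0324 -0.055   0.0141] 32.85
```

```bash
python3 - <<'E'
from plant import arm, claw, vision
from h import *
s=vision.get_image("side");w=vision.get_image("scene")
a=cv2.resize(s["pixels"][140:340,200:400,::-1],(400,400),interpolation=cv2.INTER_CUBIC)
b=cv2.resize(w["pixels"][170:250,220:300,::-1],(400,400),interpolation=cv2.INTER_CUBIC)
cv2.imwrite("pics/final.png",np.hstack([a,b]));o=arm.get_obs();print(o["t"],o["ft_force"])
E
```

```text
32.95 [-17.43634182   3.27718094  23.19182329]
```

View pics/final.png

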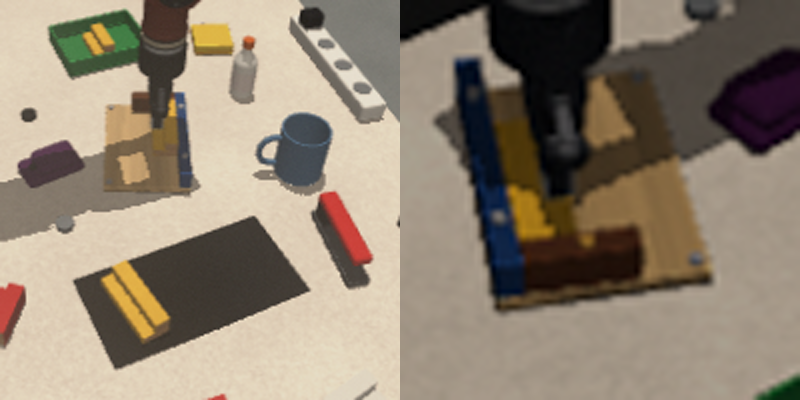

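The picture shows the moulding flush with the fence and stop under the fingers (right half, near (530,190)). The short piece is in the tray at (98,40), the other long piece is on the mat at (135,300), and the rest is undisturbed. Handing in.

```bash
python3 -c "
from plant import arm
print(arm.finish_job())"
```

```text
the job is handed in; nothing more can be done
None
```

I handed the job in at about 33 s: the short moulding is in the green tray, and a full-length one is seated against the fence and stop, held by the fingers with about 23 N down and 17 N against the fence; the other moulding was left on the mat.

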